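# Roll the covers down on a portion tray

## Robot

A 6-joint arm with a two-finger parallel gripper is mounted at the origin on the work surface. World frame = base frame: x ahead of the robot, y to its left, z up, the work surface at z = 0. Lengths are in mm, angles in degrees, forces in N, time in s.
With the tool pointing down it reaches from about 300 to 850 mm from the base axis. Payload 4.2 kg.
Tool frame: the origin (TCP) lies at the very end of the fingers, on their centre line; the grasp point (between the pads) lies 19 mm behind it; x points along the fingers, y is the direction in which the jaws open and shut, and the axes are right-handed (so a half turn about x gives the same grasp; the last joint's range is limited). The gripper opens to 91 mm and grips with 3 to 60 N. Pads are 32 mm wide; open, the fingers measure 118 mm over their backs; the gripper's body (76 mm by 178 mm) begins 60 mm behind the grasp point.
Start: joints at [68.984, 18.312, 89.639, -0, 72.044, -1.146], TCP at [195.441, 540.786, 176.476] pointing down, gripper open.
Joint ranges: [-177.97, 177.97], [-48.28, 115.42], [12.27, 149.76], [-77.06, 257.06], [2.81, 150.46], [-146.56, 146.56]. Speed limits (degrees/s): [147.25, 147.25, 180, 180, 180, 180].

## Interface

Orientations are given as [roll, pitch, yaw] about the fixed x, y, z axes, in that order (R = Rz(yaw) Ry(pitch) Rx(roll)).
In Python, from workcell import sensors, grab_frame, job_done, finder gives the robot as it stands.
- The arm moves only by the tool play_rows, never from a script. Its argument "motion" is a list of rows, each a list of 5 numbers: the shift along the world's x, y, z in m, then the turn about the world's z in rad, then the opening, from 0 (shut) to 1 (fully open). In form: [[tx, ty, tz, roll, fingers], ...]. A call has exactly 8 rows; each row is the pose to reach, as a shift and turn from the pose commanded when the call began; what a row does not reach only later rows make up. A row lasts 1/12 s, in which the tool goes at most 41.7 mm and 7.16 degrees, less where a joint would pass 70% of its speed; a pose out of reach is approached as far as the arm can. A call with a gripper value outside its range is refused whole. The fingers move at their own pace and stop on an object; "squeeze" is the grip in N (left out, the last holds). Time passes only in rows, so rows that repeat a pose let the fingers close, or fill a call up. It gives the time, the measured TCP pose, the force and the opening at its end, in the units of the state.
- sensors.state(): the state, without advancing time (a new reading comes with each control period).
- grab_frame(name): name is "scene" or "top"; returns a dict with "img" (420x560x3 uint8, blue, green, red), "fx", "fy", "cx", "cy" (pixels), "rvec" (rotation vector, rad) and "tvec" (3), from world to camera coordinates, as OpenCV has them. Camera axes: x right, y down, z forward; pixel columns grow to the right and rows downward; lengths in mm; the calibration is good to about 2 mm. A picture is of the moment at which its call begins. There is no depth.
- job_done(): hands the job in, once; it reports no verdict.
Trained networks look in a picture, given as the dict that the camera call returned (one of the last four; its "shot" number tells which), for a name from the list of things; names that differ only in an ending like _2 or _b are one class to them, and where a whole thing is asked for, a point or a joint stands for the part that bears it (a point fixed in the world has none). Each returns a list of dicts, best first, with "conf" (0 to 1); they miss things now and then, are a little off and sometimes report something else, mostly with a low value. They report only what shows in the picture. A call takes as long as a camera call. They do not tell look-alikes from the thing itself.
- finder.spot_in(picture, label): "point" ([column, row] in pixels, amid what is visible of it).
- finder.spot_point(picture, label): "point" ([column, row] in pixels: a listed point, or the origin of a listed thing).
The state is a dict: "time_s": time; "qpos": joint angles; "qvel": joint speeds; "effort": joint torques, N m; "ee_pos": TCP position; "ee_rot": TCP orientation; "force": force on the tool from outside, world axes, zero at the start; "torque": the same for the moment, N m; "gripper_width": finger opening in mm.
Only numpy, scipy, OpenCV 4.12 (cv2) and the standard library are available. Lean on these libraries where they do the work, as an engineer would, in place of code of your own. Each camera call takes 0.05 s, during which the arm holds its last target.

## Task

Move the jar that stands on the portion tray to the cork trivet, upright, without pushing any of the tray's covers down. Then take the hand roller by its handle and roll it along the tray, pressing down steadily but without forcing it, until all six covers have snapped fully down, using the roller and not the fingers on the covers. Finally stand the roller back on the middle of its rubber mat, let go, and leave the bottles, can and mug where they are.

Things in the scene. Friction and masses are not known exactly. Their poses are not given: they have to be found in the camera images.
- tray: Black plastic portion tray, fixed to the bench, 92 (x) x 184 (y) x 48 mm high, six compartments in a row along its y axis. Origin: centre of its underside; z up. Each compartment has its own flat white press-down cover; the six covers lie side by side along y and together form a flat sheet.
- covers (a point): Centre of the sheet of six covers, at the height of their tops when up: 58 mm above the bench (54 mm when snapped down); axes as the tray. Each cover is 92 (x) x 29.5 (y) x 5 mm; centres at y = -76.25, -45.75, -15.25, +15.25, +45.75, +76.25 mm for lid1 to lid6. Small 7 mm tabs on the +x side are look only.
- lid1 (a joint): Cover 1 of the tray, at y = -76.25 mm in the tray's frame: how far it is pressed down, 0 (up) to 0.004 m (fully down, hard stop). It moves straight down under about 9 to 12 N and stays where it is left.
- lid2 (a joint): Cover 2 of the tray, at y = -45.75 mm in the tray's frame: how far it is pressed down, 0 (up) to 0.004 m (fully down, hard stop). It moves straight down under about 9 to 12 N and stays where it is left.
- lid3 (a joint): Cover 3 of the tray, at y = -15.25 mm in the tray's frame: how far it is pressed down, 0 (up) to 0.004 m (fully down, hard stop). It moves straight down under about 9 to 12 N and stays where it is left.
- lid4 (a joint): Cover 4 of the tray, at y = +15.25 mm in the tray's frame: how far it is pressed down, 0 (up) to 0.004 m (fully down, hard stop). It moves straight down under about 9 to 12 N and stays where it is left.
- lid5 (a joint): Cover 5 of the tray, at y = +45.75 mm in the tray's frame: how far it is pressed down, 0 (up) to 0.004 m (fully down, hard stop). It moves straight down under about 9 to 12 N and stays where it is left.
- lid6 (a joint): Cover 6 of the tray, at y = +76.25 mm in the tray's frame: how far it is pressed down, 0 (up) to 0.004 m (fully down, hard stop). It moves straight down under about 9 to 12 N and stays where it is left.
- roller: Loose hand roller, 0.4 to 0.7 kg, standing on the mat. Origin: lowest point under the middle of the barrel; x along the barrel, z up, rolls along y; same either way round. Pale wooden barrel 44 mm diameter, 124 mm long, turns freely, axis 22 mm up. A steel frame over it carries an upright handle. It stands by itself on its cheek plates, leaning up to 3 degrees.
- roller_handle (a point): Middle of the roller's upright wooden handle, 89 mm above the roller's origin: 34 (x) x 28 (y) mm, from 58 to 120 mm up. Under it a steel crossbar 138 x 26 mm, 50 to 58 mm up; at its ends steel cheek plates (x = +-63 to 69 mm, 60 mm long in y, 1.5 to 50 mm up), which pass outside the tray's sides when the barrel lies centred across the tray.
- barrel (a joint): Turning angle of the roller's barrel about the roller's x axis, rad, any number of turns; 0 at the start.
- mat: Black rubber mat fixed on the bench, 150 (x) x 110 (y) x 4 mm; the roller's place. Origin: centre of its underside. It may be to the left or right of the tray.
- trivet: Square cork trivet fixed on the bench, 110 x 110 x 8 mm. Origin: centre of its underside. On the other side of the tray from the mat.
- jar: Closed amber glass jar with a steel cap, 64 mm diameter, 110 mm tall, 0.2 to 0.4 kg, standing upright on the tray's covers. Origin: centre of its underside, z up.
- oil: Bystander: green glass bottle, 60 mm diameter, 200 mm tall, close beyond the tray. Origin: centre of its underside.
- mug: Bystander: white mug, 72 mm diameter at the rim, 85 mm tall, handle at its +y, between the tray and the robot. Origin: centre of its underside.
- can: Bystander: steel can, 74 mm diameter, 150 mm tall, close to the mat's or the trivet's far edge. Origin: centre of its underside.
- squeeze: Bystander: white bottle, 56 mm diameter, 180 mm tall, close to the mat's or the trivet's far edge. Origin: centre of its underside.
There are look-alikes about, which are no part of the job. What is shaped like the roller but green is not meant.

How it is judged:
By the outcome, as a careful person would: the job done as asked, in the order asked, and still so for the second after the job is handed in, with the robot touching nothing.
It also fails if it takes over 72 s, if anything falls off the work surface, if the arm or the gripper's body presses on something with over 40 N, if the wrist force passes 120 N, or if a joint passes its speed limit or range.

## Working session

There is one attempt and no reset: what is moved stays moved. The work goes in short steps, Python scripts to look and compute and a tool call to move; the robot and the scene stay as the last step left them, time stands still between calls to the robot, and variables do not carry over. Pictures are saved under pics/ and viewed, and the job is handed in when it is done.

Besides the shell and the picture viewer there is one more tool, called by a JSON object that holds its "method" and its "body". play_rows: Moves the arm, as the interface text tells. Its arguments: {"type":"object","properties":{"motion":{"type":"array","items":{"type":"array","items":{"type":"number"}}},"squeeze":{"type":"number"}},"required":["motion"]}

```bash
ls; mkdir -p pics; cat > h.py <<'E'
import numpy as np, cv2
from workcell import sensors, grab_frame, job_done, finder
def save(f,n): cv2.imwrite('pics/'+n,f['img'])
def KRT(f):
    K=np.array([[f['fx'],0,f['cx']],[0,f['fy'],f['cy']],[0,0,1.]]);R=cv2.Rodrigues(np.array(f['rvec'],float))[0];return K,R,np.array(f['tvec'],float).reshape(3)
def onz(f,p,z):
    K,R,t=KRT(f);d=R.T@np.linalg.inv(K)@np.array([p[0],p[1],1.]);c=-R.T@t
    return c+d*(z-c[2])/d[2]
def tri(f1,p1,f2,p2):
    P=[]
    for f in(f1,f2):
        K,R,t=KRT(f);P.append(K@np.c_[R,t])
    X=cv2.triangulatePoints(P[0],P[1],np.array(p1,float).reshape(2,1),np.array(p2,float).reshape(2,1)).ravel();return X[:3]/X[3]
def proj(f,X):
    K,R,t=KRT(f);x=K@(R@np.array(X,float)+t);return x[:2]/x[2]
E
python3 - <<'E'
from h import *
a=grab_frame('scene');b=grab_frame('top');save(a,'s0.png');save(b,'t0.png')
for n in ['tray','covers','roller','roller_handle','mat','trivet','jar','oil','mug','can','squeeze']:
    for f,nm in((a,'s'),(b,'t')):
        for d in finder.spot_point(f,n)[:3]: print(n,nm,np.round(d['point'],1),round(d['conf'],2))
    r=[finder.spot_point(f,n) for f in(a,b)]
    if r[0] and r[1]:
        for i in r[0][:2]:
            for j in r[1][:2]:print('   ',np.round(tri(a,i['point'],b,j['point']),1))
s=sensors.state();print(s)
E
```

```text
pics
tray s [287.8 256.1] 0.77
tray s [119.1 250.1] 0.7
tray t [281.6 208.1] 0.63
    [563.9  12.5   8.4]
    [ 693.5 -134.1  276.1]
covers s [286.8 241.8] 0.64
covers t [279.1 205.7] 0.56
    [560.8  13.6  55.2]
roller s [226.2 172.2] 0.96
roller s [147.4 201.4] 0.84
roller s [412.1 293.8] 0.45
roller t [418.7 254. ] 0.77
roller t [350.1 303.1] 0.6
    [ 462.1 -190.4  175.1]
    [ 325.8 -158.4    0.5]
    [ 444.9 -323.5   14.1]
    [ 391.3 -282.8  -44.7]
roller_handle s [140.8 177.2] 0.95
roller_handle s [225.4 146.9] 0.63
roller_handle t [354.5 299.4] 0.81
roller_handle t [427.5 253.4] 0.67
    [ 414.  -264.1   85.7]
    [ 439.7 -321.1   88.9]
    [ 335.9 -151.2   94.4]
    [ 456.8 -185.2  243.6]
mat s [145.4 202.7] 0.93
mat t [417.6 257.7] 0.6
    [ 438.  -329.7   -0. ]
trivet s [423.  243.1] 0.56
trivet t [171.4 230.6] 0.76
    [505.6 296.1   7.1]
jar s [294.9 233.5] 0.64
jar t [278.2 207.3] 0.88
jar t [298.5 262.9] 0.48
    [552.3  23.5  72.9]
    [431.3  -3.3 -90.7]
oil s [297.6 317.6] 0.89
oil t [270.8 159.7] 0.84
    [697.2  42.4  -1.5]
mug t [296.9 261.6] 0.58
can s [143.8 204.2] 0.71
can s [118.4 247.4] 0.6
can t [424.7 206.4] 0.58
    [ 540.2 -291.6  123.2]
    [ 568.6 -352.7    3. ]
squeeze s [411.3 292.8] 0.91
squeeze t [187.  184.2] 0.97
    [628.6 261.9   6.3]
{'time_s': 2.3, 'qpos': array([ 6.89824223e+01,  1.83130208e+01,  8.96385385e+01, -8.67340288e-04,
        7.20439242e+01, -1.14521844e+00]), 'qvel': array([ 0.08822836, -0.0613854 ,  0.05333848, -0.03568366, -0.0025061 ,
       -0.03574624]), 'effort': array([-7.41823642e-04, -4.12343717e+01, -2.32226264e+01,  7.27735343e-02,
        3.76563356e-02, -1.72135309e-06]), 'ee_pos': array([195.46416278, 540.78431394, 176.46781292]), 'ee_rot': array([78.50175247, 89.9954087 , 58.62966053]), 'force': array([ 8.07231029e-01, -4.06310781e-01,  5.66243564e-04]), 'torque': array([-0.02743651, -0.02003584,  0.04662672]), 'gripper_width': 91.1639084632235}
```

```bash
python3 - <<'E'
import cv2
for n in('s0','t0'):
    i=cv2.imread(f'pics/{n}.png');cv2.imwrite(f'pics/{n}b.png',cv2.resize(i,(784,588),interpolation=cv2.INTER_CUBIC))
E
```

```text
(no output)
```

View pics/s0.png

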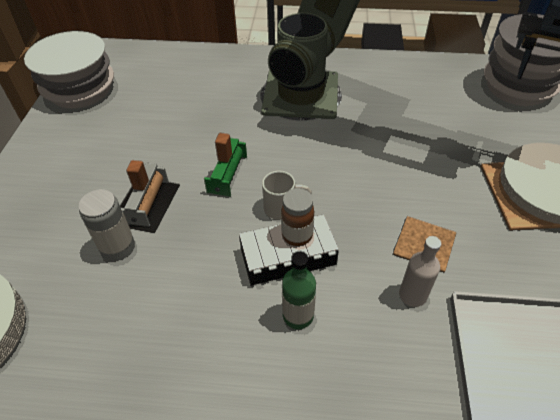

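View pics/t0.png

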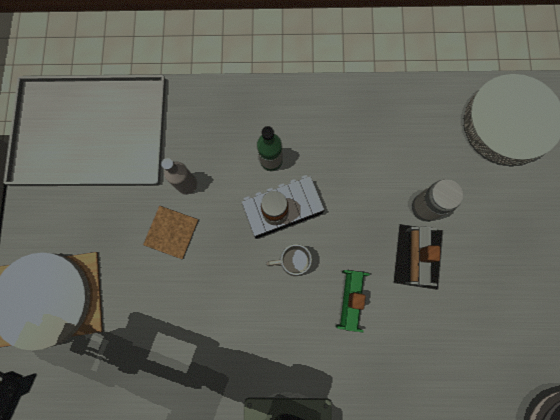

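```bash
python3 - <<'E'
import cv2
i=cv2.imread('pics/t0.png')
cv2.imwrite('pics/c1.png',cv2.resize(i[165:250,225:340],None,fx=6.5,fy=6.5,interpolation=cv2.INTER_CUBIC))
cv2.imwrite('pics/c2.png',cv2.resize(i[215:300,380:470],None,fx=7,fy=7,interpolation=cv2.INTER_CUBIC)[:595])
cv2.imwrite('pics/c3.png',cv2.resize(i[195:270,130:215],None,fx=7,fy=7,interpolation=cv2.INTER_CUBIC))
E
```

```text
(no output)
```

View pics/c1.png

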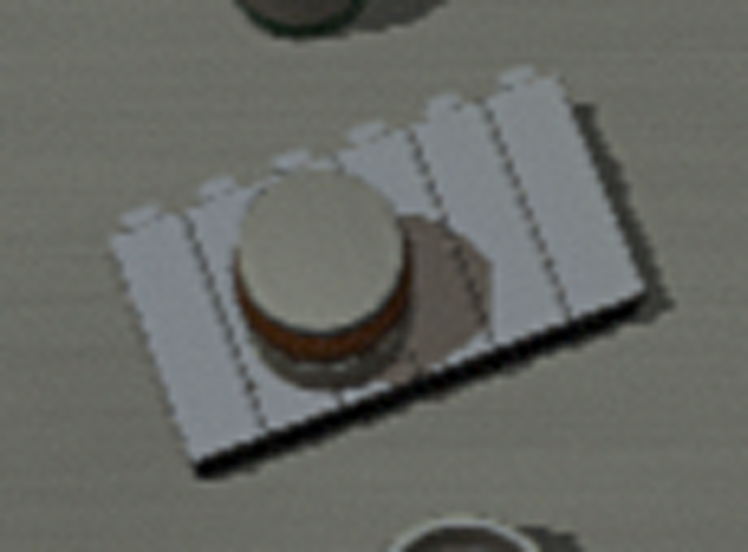

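View pics/c2.png

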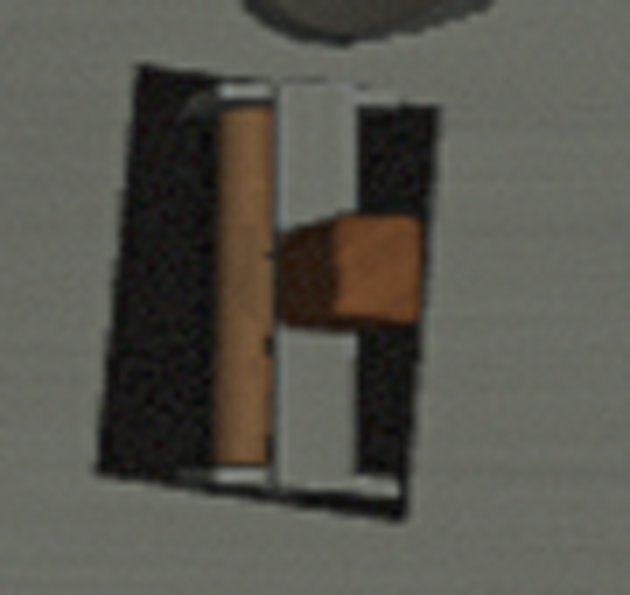

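View pics/c3.png

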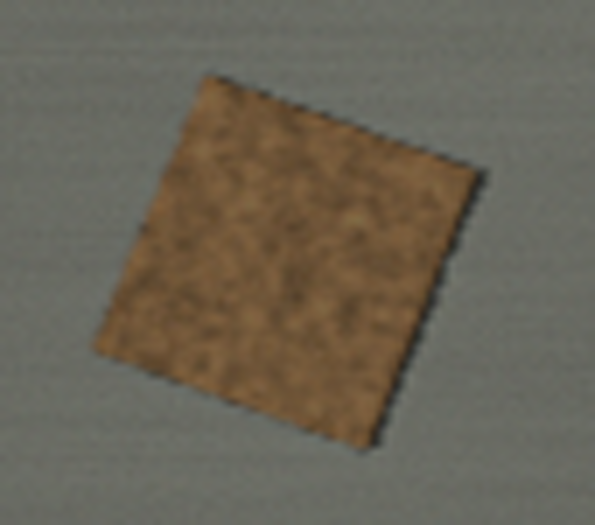

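```bash
cat > geo.py <<'E'
from h import *
import json
f=grab_frame('top')
def q(pts,s,ox,oy,z):
    W=np.array([onz(f,((x+.5)/s-.5+ox,(y+.5)/s-.5+oy),z) for x,y in pts]);return W
def rep(n,W):
    print(n,np.round(W[:,:2],0).tolist(),'ctr',np.round(W.mean(0),1))
    for i in range(len(W)):
        e=W[(i+1)%len(W)]-W[i];print('  len %.1f ang %.1f'%(np.hypot(e[0],e[1]),np.degrees(np.arctan2(e[1],e[0]))))
rep('tray',q([(112,240),(563,82),(643,292),(197,462)],6.5,225,165,58))
rep('mat',q([(138,66),(440,105),(405,518),(98,472)],7,380,215,4))
rep('triv',q([(210,73),(485,170),(370,450),(95,350)],7,130,195,8))
rep('crossbar',q([(275,82),(357,85),(358,485),(275,490)],7,380,215,58))
rep('htop',q([(336,215),(420,213),(420,325),(336,318)],7,380,215,124-4+4))
rep('jarcap',q([(322-84,250),(322,250-82),(322+84,250),(322,250+82)],6.5,225,165,168))
c=-cv2.Rodrigues(np.array(f['rvec']))[0].T@np.array(f['tvec']);print('cam',c)
E
python3 geo.py
```

```text
tray [[570.0, 111.0], [632.0, -60.0], [550.0, -89.0], [486.0, 77.0]] ctr [559.3   9.6  58. ]
  len 181.8 ang -70.3
  len 86.7 ang -160.5
  len 178.7 ang 111.1
  len 91.1 ang 21.5
mat [[523.0, -286.0], [509.0, -394.0], [361.0, -371.0], [377.0, -264.0]] ctr [ 442.5 -328.7    4. ]
  len 108.6 ang -97.6
  len 148.8 ang 171.3
  len 107.8 ang 81.6
  len 147.3 ang -8.4
triv [[573.0, 330.0], [536.0, 226.0], [433.0, 264.0], [469.0, 367.0]] ctr [502.8 297.    8. ]
  len 110.3 ang -109.4
  len 109.4 ang 159.8
  len 108.8 ang 70.6
  len 109.4 ang -19.4
crossbar [[508.0, -317.0], [507.0, -345.0], [372.0, -337.0], [370.0, -309.0]] ctr [ 439.3 -327.2   58. ]
  len 27.9 ang -92.2
  len 135.7 ang 176.4
  len 27.7 ang 93.6
  len 138.5 ang -3.4
htop [[455.0, -313.0], [456.0, -339.0], [420.0, -337.0], [422.0, -311.0]] ctr [ 438.3 -324.8  124. ]
  len 26.5 ang -88.6
  len 35.5 ang 176.0
  len 26.2 ang 85.3
  len 32.7 ang -3.7
jarcap [[542.0, 56.0], [570.0, 28.0], [542.0, -1.0], [514.0, 27.0]] ctr [542.2  27.5 168. ]
  len 39.8 ang -44.8
  len 40.0 ang -135.1
  len 39.5 ang 134.9
  len 39.8 ang 45.3
cam [ 352.49631018   -1.89563638 1031.45108146]
```

```bash
python3 - <<'E'
import cv2
i=cv2.imread('pics/s0.png')
cv2.imwrite('pics/c4.png',cv2.resize(i[165:285,235:345],None,fx=5,fy=5,interpolation=cv2.INTER_CUBIC))
cv2.imwrite('pics/c5.png',cv2.resize(i[150:235,110:190],None,fx=7,fy=7,interpolation=cv2.INTER_CUBIC))
E
```

```text
(no output)
```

View pics/c4.png

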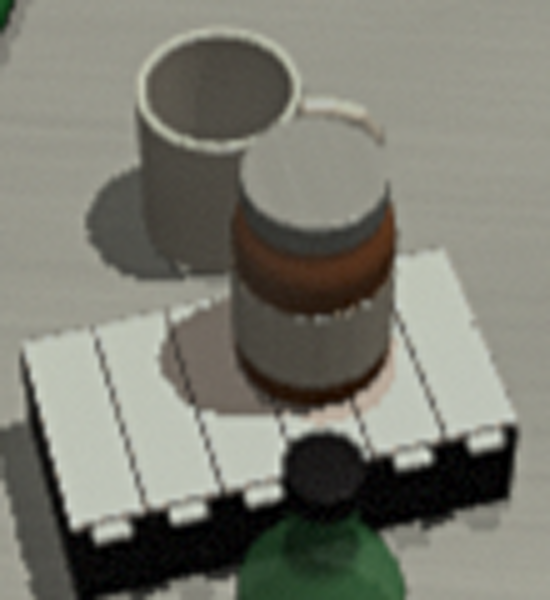

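View pics/c5.png

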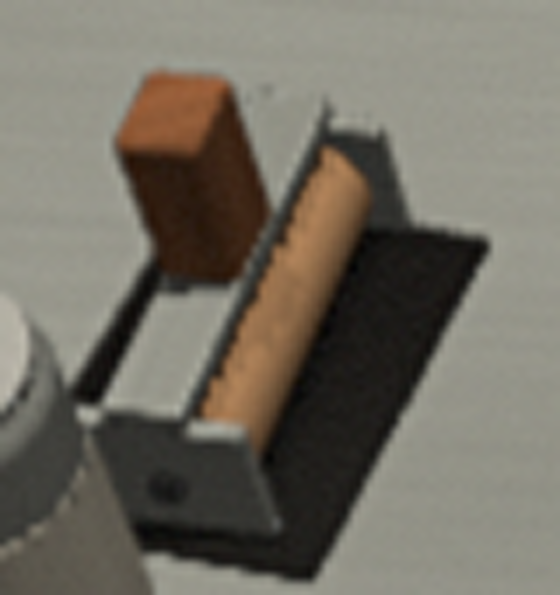

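```bash
cat > g2.py <<'E'
from h import *
a=grab_frame('scene');b=grab_frame('top')
u=lambda p,s,ox,oy:((p[0]+.5)/s-.5+ox,(p[1]+.5)/s-.5+oy)
S=lambda p:u(p,5,235,165); T=lambda p:u(p,6.5,225,165)
print('cap',tri(a,S((314,175)),b,T((322,250))))
C=[]
for s,t in [((22,350),(643,292)),((443,250),(197,462)),((518,423),(112,240)),((75,528),(563,82))]:
    C.append(tri(a,S(s),b,T(t)));print('tc',np.round(C[-1],1), np.round(onz(a,S(s),58),1))
C=np.array(C);print('ctr',C.mean(0));d=C[2]-C[3]+C[1]-C[0];print('yang',np.degrees(np.arctan2(d[1],d[0])))
print('htop',tri(a,u((180,112),7,110,150),b,u((378,267),7,380,215)))
print('mug rim',tri(a,S((219,90)),b,(299,259)))
h=lambda p:onz(a,u(p,7,110,150),62)
print('crossbar scene corners', [np.round(h(p)) for p in[(325,105),(185,418),(100,408)]])
r=finder.spot_point(b,'mug');print(r[:2]); print(onz(b,r[0]['point'],0) if r else '')
for n in('oil','can','squeeze'):
    pass
print(sensors.state()['time_s'])
E
python3 g2.py
```

```text
cap [542.51749239  28.20933642 165.8374205 ]
tc [550.6 -89.6  54.3] [553.3 -88.8  58. ]
tc [485.7  79.   56.7] [486.5  80.1  58. ]
tc [570.8 112.5  55.3] [572.6 113.3  58. ]
tc [632.8 -58.1  52.7] [636.1 -55.4  58. ]
ctr [559.98509343  10.94771255  54.75481282]
yang 110.51869653572611
htop [ 438.39193581 -324.27219549  122.77096381]
mug rim [426.98431561 -23.51116538  83.96552765]
crossbar scene corners [array([ 373., -309.,   62.]), array([ 508., -317.,   62.]), array([ 507., -344.,   62.])]
[{'point': [296.5, 265.6], 'conf': 0.95}]
[417.3309645  -24.13212795   0.        ]
2.5
```

{"method": "play_rows", "body": {"motion": [[0.007,-0.01,0.01,0,1],[0.021,-0.031,0.02,0,1],[0.042,-0.062,0.03,0,1],[0.062,-0.092,0.035,0,1],[0.083,-0.123,0.039,0,1],[0.104,-0.154,0.039,0,1],[0.125,-0.185,0.039,0,1],[0.146,-0.216,0.039,0,1]]}}

```text
time_s: 3.17
ee_pos: [342.3, 322.5, 216.6]
ee_rot: [45.9, 89.9, 26.0]
force: [1.0, 0.5, 0.0]
gripper_width: 91.6
```

{"method": "play_rows", "body": {"motion": [[0.021,-0.031,0,0,1],[0.042,-0.062,0,0,1],[0.063,-0.093,0,0,1],[0.084,-0.124,0,0,1],[0.105,-0.155,0,0,1],[0.126,-0.186,0,0,1],[0.147,-0.217,0,0,1],[0.165,-0.244,0,0,1]]}}

```text
time_s: 3.83
ee_pos: [507.3, 77.8, 216.5]
ee_rot: [3.0, 89.9, -16.9]
force: [-0.5, 0.2, -0.2]
gripper_width: 90.8
```

{"method": "play_rows", "body": {"motion": [[0.015,-0.021,0,0,1],[0.027,-0.038,0,0,1],[0.033,-0.046,0,0,1],[0.0355,-0.05,0,0,1],[0.0355,-0.05,-0.005,0,1],[0.0355,-0.05,-0.02,0,1],[0.0355,-0.05,-0.04,0,1],[0.0355,-0.05,-0.045,0,1]]}}

```text
time_s: 4.5
ee_pos: [539.1, 31.9, 167.9]
ee_rot: [-163.8, 89.7, 176.4]
force: [-1.2, -0.3, -0.1]
gripper_width: 91.1
```

```bash
python3 - <<'E'
from h import *
a=grab_frame('scene');b=grab_frame('top');s=sensors.state();print(s['time_s'],s['ee_pos'])
cv2.imwrite('pics/d1.png',np.hstack([cv2.resize(a['img'][130:290,220:360],(390,446)),cv2.resize(b['img'][130:290,210:350],(390,446))]))
E
```

```text
4.6 [540.31968607  31.70580915 169.49150195]
```

View pics/d1.png

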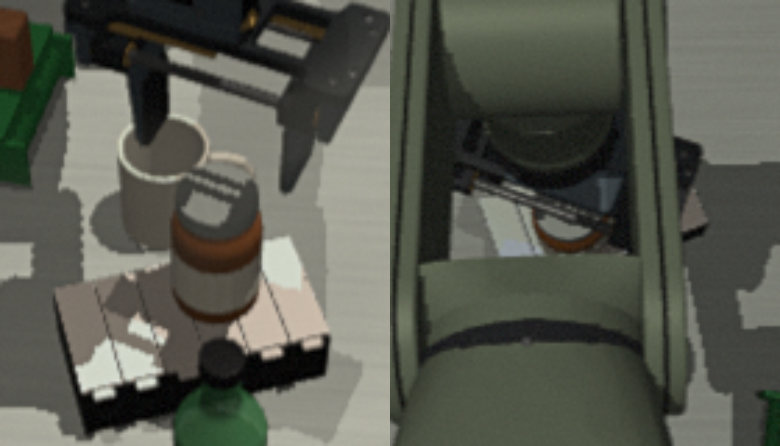

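{"method": "play_rows", "body": {"motion": [[0.0005,-0.002,-0.003,0,1],[0.0005,-0.003,-0.01,0,1],[0.0005,-0.003,-0.02,0,1],[0.0005,-0.003,-0.03,0,1],[0.0005,-0.003,-0.038,0,1],[0.0005,-0.003,-0.042,0,1],[0.0005,-0.003,-0.044,0,1],[0.0005,-0.003,-0.044,0,1]]}}

```text
time_s: 5.27
ee_pos: [542.2, 27.8, 125.8]
ee_rot: [-163.9, 89.9, 176.3]
force: [0.2, -0.7, 0.1]
gripper_width: 91.6
```

{"method": "play_rows", "body": {"motion": [[0,0,0,0,0.85],[0,0,0,0,0.8],[0,0,0,0,0.75],[0,0,0,0,0.7],[0,0,0,0,0.66],[0,0,0,0,0.6],[0,0,0,0,0.55],[0,0,0,0,0.5]], "squeeze": 20}}

```text
time_s: 5.93
ee_pos: [542.7, 28.0, 126.6]
ee_rot: [57.1, 90.0, 37.2]
force: [-0.4, 0.5, 0.2]
gripper_width: 55.4
```

{"method": "play_rows", "body": {"motion": [[0,0,0,0,0.3],[0,0,0,0,0.3],[0,0,0,0,0.3],[0,0,0.002,0,0.3],[0,0,0.006,0,0.3],[0,0,0.012,0,0.3],[0,0,0.02,0,0.3],[0,0,0.03,0,0.3]], "squeeze": 30}}

```text
time_s: 6.6
ee_pos: [542.1, 27.7, 156.9]
ee_rot: [-154.8, 89.9, -174.6]
force: [-0.1, -0.2, -2.5]
gripper_width: 55.2
```

{"method": "play_rows", "body": {"motion": [[-0.001,0.004,0.01,0,0.3],[-0.003,0.018,0.02,0,0.3],[-0.007,0.045,0.025,0,0.3],[-0.012,0.08,0.025,0,0.3],[-0.017,0.115,0.025,0,0.3],[-0.022,0.15,0.025,0,0.3],[-0.027,0.185,0.02,0,0.3],[-0.032,0.22,0.015,0,0.3]]}}

```text
time_s: 7.27
ee_pos: [510.3, 249.9, 173.0]
ee_rot: [48.0, 89.9, 28.1]
force: [0.4, -1.0, -2.2]
gripper_width: 54.7
```

{"method": "play_rows", "body": {"motion": [[-0.004,0.025,0,0,0.3],[-0.006,0.04,-0.01,0,0.3],[-0.007,0.047,-0.025,0,0.3],[-0.0075,0.049,-0.045,0,0.3],[-0.0075,0.049,-0.06,0,0.3],[-0.0075,0.049,-0.07,0,0.3],[-0.0075,0.049,-0.075,0,0.3],[-0.0075,0.049,-0.075,0,0.3]]}}

```text
time_s: 7.93
ee_pos: [502.6, 296.1, 95.6]
ee_rot: [-125.9, 89.9, -145.8]
force: [-0.7, 0.4, -3.4]
gripper_width: 54.9
```

```bash
python3 - <<'E'
from h import *
a=grab_frame('scene');b=grab_frame('top');s=sensors.state();print(s['time_s'],s['ee_pos'])
cv2.imwrite('pics/d2.png',np.hstack([cv2.resize(a['img'][160:310,360:490],(390,450)),cv2.resize(b['img'][160:310,110:240],(390,450))]))
E
```

```text
8.0333 [503.64895325 296.74831405  97.2147541 ]
```

View pics/d2.png

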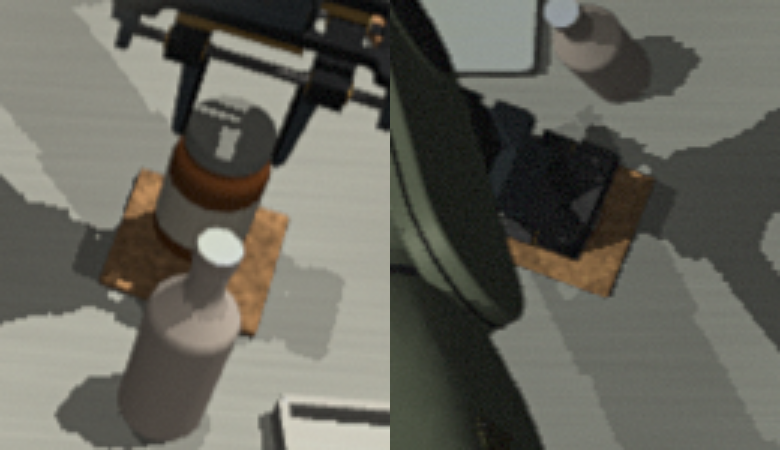

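{"method": "play_rows", "body": {"motion": [[0,0,-0.004,0,0.3],[0,0,-0.009,0,0.3],[0,0,-0.013,0,0.3],[0,0,-0.0165,0,0.3],[0,0,-0.018,0,0.3],[0,0,-0.019,0,0.3],[0,0,-0.0195,0,0.3],[0,0,-0.0195,0,0.3]]}}

```text
time_s: 8.7
ee_pos: [502.9, 296.8, 76.9]
ee_rot: [111.2, 90.0, 91.3]
force: [-0.0, -0.1, -1.9]
gripper_width: 55.0
```

{"method": "play_rows", "body": {"motion": [[0,0,-0.0005,0,0.3],[0,0,-0.001,0,0.3],[0,0,-0.0015,0,0.3],[0,0,-0.002,0,0.3],[0,0,-0.0025,0,0.3],[0,0,-0.003,0,0.3],[0,0,-0.003,0,0.3],[0,0,-0.003,0,0.3]]}}

```text
time_s: 9.37
ee_pos: [503.7, 297.2, 76.5]
ee_rot: [47.3, 89.8, 27.4]
force: [-2.0, -0.5, 11.3]
gripper_width: 54.9
```

{"method": "play_rows", "body": {"motion": [[0,0,0.001,0,0.3],[0,0,0.002,0,0.3],[0,0,0.002,0,0.5],[0,0,0.002,0,0.65],[0,0,0.002,0,0.75],[0,0,0.002,0,0.85],[0,0,0.002,0,1],[0,0,0.002,0,1]]}}

```text
time_s: 10.03
ee_pos: [502.8, 296.7, 75.6]
ee_rot: [-140.7, 90.0, -160.6]
force: [1.1, 0.4, -0.2]
gripper_width: 83.2
```

{"method": "play_rows", "body": {"motion": [[0,0,0,0,1],[0,0,0,0,1],[0,0,0.01,0,1],[0,0,0.03,0,1],[0,0,0.06,0,1],[0,0,0.09,0,1],[0,0,0.12,0,1],[0,0,0.14,0,1]]}}

```text
time_s: 10.7
ee_pos: [503.8, 297.3, 220.1]
ee_rot: [50.1, 89.7, 30.3]
force: [0.0, -0.4, 0.7]
gripper_width: 91.3
```

{"method": "play_rows", "body": {"motion": [[-0.001,-0.01,0,0.01,1],[-0.003,-0.033,0,0.03,1],[-0.007,-0.068,0,0.06,1],[-0.011,-0.104,0,0.09,1],[-0.015,-0.14,0,0.12,1],[-0.018,-0.176,0,0.15,1],[-0.022,-0.212,0,0.18,1],[-0.026,-0.248,0,0.2,1]]}}

```text
time_s: 11.37
ee_pos: [475.8, 46.9, 215.8]
ee_rot: [-154.5, 90.0, -162.8]
force: [-0.4, -0.1, -0.5]
gripper_width: 90.8
```

{"method": "play_rows", "body": {"motion": [[-0.004,-0.036,0,0.02,1],[-0.008,-0.072,0,0.04,1],[-0.011,-0.108,0,0.06,1],[-0.015,-0.144,0,0.085,1],[-0.019,-0.18,0,0.085,1],[-0.023,-0.216,0,0.085,1],[-0.027,-0.252,0,0.085,1],[-0.03,-0.288,0,0.085,1]]}}

```text
time_s: 12.03
ee_pos: [445.5, -240.9, 215.8]
ee_rot: [154.6, 90.0, 151.0]
force: [0.9, 0.5, 0.5]
gripper_width: 90.9
```

{"method": "play_rows", "body": {"motion": [[-0.004,-0.036,0,0,1],[-0.006,-0.06,0,0,1],[-0.008,-0.075,-0.005,0,1],[-0.009,-0.082,-0.015,0,1],[-0.009,-0.086,-0.03,0,1],[-0.009,-0.086,-0.045,0,1],[-0.009,-0.086,-0.053,0,1],[-0.009,-0.086,-0.055,0,1]]}}

```text
time_s: 12.7
ee_pos: [436.7, -323.2, 158.6]
ee_rot: [140.2, 89.7, 136.7]
force: [-0.6, 0.5, 1.1]
gripper_width: 91.5
```

```bash
python3 - <<'E'
from h import *
a=grab_frame('scene');b=grab_frame('top');s=sensors.state();print(s['time_s'],s['ee_pos'],s['ee_rot'],90-s['ee_rot'][0]+s['ee_rot'][2])
cv2.imwrite('pics/d3.png',np.hstack([cv2.resize(a['img'][120:270,80:210],(390,450)),cv2.resize(b['img'][180:330,370:500],(390,450))]))
cv2.imwrite('pics/d3s.png',a['img'])
E
```

```text
12.8 [ 437.83516441 -324.19433185  160.52739667] [133.43280335  89.91928945 129.95270947] 86.51990612789305
```

View pics/d3.png

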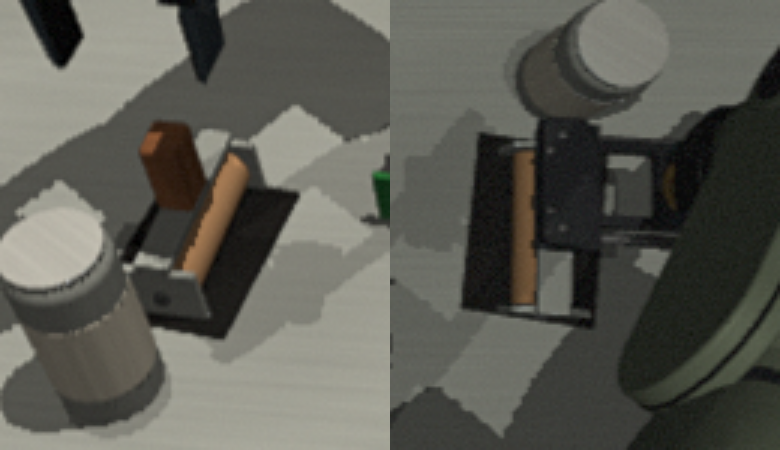

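View pics/d3s.png

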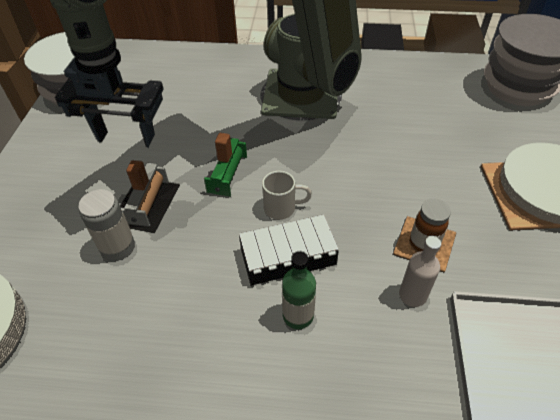

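{"method": "play_rows", "body": {"motion": [[0,0,-0.008,0,1],[0.0005,-0.0005,-0.025,0,1],[0.0005,-0.0005,-0.045,0,1],[0.0005,-0.0005,-0.065,0,1],[0.0005,-0.0005,-0.078,0,1],[0.0005,-0.0005,-0.085,0,1],[0.0005,-0.0005,-0.088,0,0.8],[0.0005,-0.0005,-0.088,0,0.65]]}}

```text
time_s: 13.47
ee_pos: [438.6, -325.6, 72.9]
ee_rot: [51.6, 90.0, 48.1]
force: [-0.5, -0.3, 0.2]
gripper_width: 81.2
```

{"method": "play_rows", "body": {"motion": [[0,0,0,0,0.55],[0,0,0,0,0.48],[0,0,0,0,0.42],[0,0,0,0,0.38],[0,0,0,0,0.34],[0,0,0,0,0.3],[0,0,0,0,0.26],[0,0,0,0,0.22]], "squeeze": 15}}

```text
time_s: 14.13
ee_pos: [438.5, -325.8, 73.0]
ee_rot: [17.6, 90.0, 14.1]
force: [-0.4, 0.2, 0.0]
gripper_width: 27.8
```

{"method": "play_rows", "body": {"motion": [[0,0,0,0,0.2],[0,0,0,0,0.15],[0,0,0,0,0.1],[0,0,0,0,0.1],[0,0,0,0,0.1],[0,0,0,0,0.1],[0,0,0,0,0.1],[0,0,0,0,0.1]], "squeeze": 45}}

```text
time_s: 14.8
ee_pos: [438.4, -325.7, 73.0]
ee_rot: [77.9, 90.0, 74.4]
force: [-0.3, -0.4, 1.5]
gripper_width: 27.8
```

{"method": "play_rows", "body": {"motion": [[0,0,0.003,0,0.1],[0,0,0.01,0,0.1],[0,0,0.022,0,0.1],[0,0,0.04,0,0.1],[0,0.002,0.06,0,0.1],[0,0.008,0.08,0,0.1],[0.005,0.02,0.1,0.02,0.1],[0.01,0.04,0.11,0.05,0.1]]}}

```text
time_s: 15.47
ee_pos: [449.2, -287.2, 185.2]
ee_rot: [-46.1, 89.8, -46.8]
force: [0.9, -0.6, -4.5]
gripper_width: 27.3
```

```bash
python3 - <<'E'
from h import *
a=grab_frame('scene');b=grab_frame('top');s=sensors.state();print(s['time_s'],s['ee_pos'],s['force'],s['torque'],s['gripper_width'])
cv2.imwrite('pics/d4.png',np.hstack([cv2.resize(a['img'][60:270,80:262],(390,450)),cv2.resize(b['img'][180:330,370:500],(390,450))]))
E
```

```text
15.5667 [ 449.61052983 -283.73139026  184.9950998 ] [-0.27021034  0.31535736 -5.20156944] [-0.04509645  0.07523201 -0.02926134] 27.33654417744964
```

View pics/d4.png

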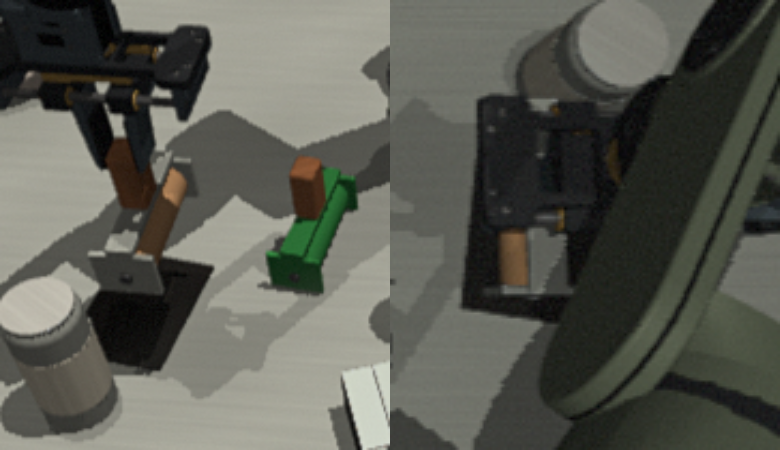

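{"method": "play_rows", "body": {"motion": [[0.008,0.02,0,0.04,0.1],[0.025,0.048,0,0.09,0.1],[0.044,0.078,0,0.15,0.1],[0.063,0.108,0,0.21,0.1],[0.082,0.138,0,0.27,0.1],[0.1,0.166,0,0.32,0.1],[0.116,0.19,0,0.35,0.1],[0.128,0.208,0,0.37,0.1]]}}

```text
time_s: 16.23
ee_pos: [576.9, -75.4, 181.8]
ee_rot: [130.3, 89.9, 151.0]
force: [1.0, -0.1, -6.0]
gripper_width: 27.6
```

{"method": "play_rows", "body": {"motion": [[0.006,0.009,-0.002,0,0.1],[0.009,0.015,-0.01,0,0.1],[0.0105,0.017,-0.02,0,0.1],[0.0105,0.017,-0.028,0,0.1],[0.0105,0.017,-0.033,0,0.1],[0.0105,0.017,-0.035,0,0.1],[0.0105,0.017,-0.035,0,0.1],[0.0105,0.017,-0.035,0,0.1]]}}

```text
time_s: 16.9
ee_pos: [586.8, -61.5, 148.2]
ee_rot: [-45.9, 90.0, -25.5]
force: [-0.1, -0.7, -5.1]
gripper_width: 27.6
```

```bash
python3 - <<'E'
from h import *
a=grab_frame('scene');b=grab_frame('top');s=sensors.state();print(s['time_s'],s['ee_pos'],s['force'],90-s['ee_rot'][0]+s['ee_rot'][2])
cv2.imwrite('pics/d5.png',np.hstack([cv2.resize(a['img'][150:300,200:330],(390,450)),cv2.resize(b['img'][130:280,210:340],(390,450))]))
E
```

```text
17.0 [587.212451   -61.20429961 148.61681919] [ 0.78128871  0.65768316 -5.49797669] 110.48514197659199
```

View pics/d5.png

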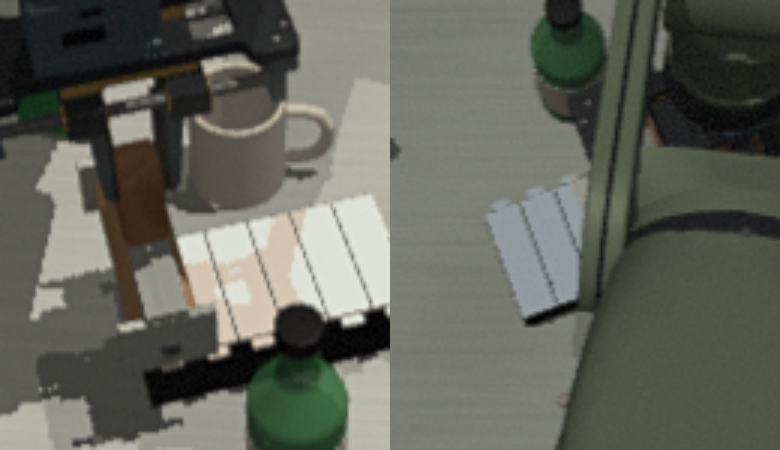

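{"method": "play_rows", "body": {"motion": [[0,0.0005,-0.005,0,0.1],[0,0.0005,-0.01,0,0.1],[0,0.0005,-0.015,0,0.1],[0,0.0005,-0.019,0,0.1],[0,0.0005,-0.021,0,0.1],[0,0.0005,-0.022,0,0.1],[0,0.0005,-0.023,0,0.1],[0,0.0005,-0.023,0,0.1]], "squeeze": 55}}

```text
time_s: 17.67
ee_pos: [586.9, -60.5, 125.9]
ee_rot: [-69.0, 90.0, -48.4]
force: [-2.9, -1.3, 2.5]
gripper_width: 27.9
```

{"method": "play_rows", "body": {"motion": [[0,0,-0.0005,0,0.1],[0,0,-0.001,0,0.1],[0,0,-0.0015,0,0.1],[0,0,-0.002,0,0.1],[0,0,-0.0025,0,0.1],[0,0,-0.003,0,0.1],[0,0,-0.003,0,0.1],[0,0,-0.003,0,0.1]]}}

```text
time_s: 18.33
ee_pos: [587.1, -60.5, 123.0]
ee_rot: [-51.3, 90.0, -30.8]
force: [-3.8, -1.4, 9.0]
gripper_width: 27.6
```

{"method": "play_rows", "body": {"motion": [[0,0,-0.0005,0,0.1],[0,0,-0.001,0,0.1],[0,0,-0.0015,0,0.1],[0,0,-0.002,0,0.1],[0,0,-0.002,0,0.1],[0,0,-0.002,0,0.1],[0,0,-0.002,0,0.1],[0,0,-0.002,0,0.1]]}}

```text
time_s: 19.0
ee_pos: [587.4, -60.8, 122.9]
ee_rot: [-45.3, 89.8, -24.7]
force: [-6.4, -2.0, 16.5]
gripper_width: 27.7
```

{"method": "play_rows", "body": {"motion": [[-0.0005,0.0014,0,0,0.1],[-0.0014,0.0037,0,0,0.1],[-0.0023,0.0061,0,0,0.1],[-0.0032,0.0084,0,0,0.1],[-0.004,0.0108,0,0,0.1],[-0.0049,0.0131,0,0,0.1],[-0.0056,0.015,0,0,0.1],[-0.0056,0.015,0,0,0.1]]}}

```text
time_s: 19.67
ee_pos: [582.3, -46.7, 122.9]
ee_rot: [-60.7, 89.7, -40.2]
force: [-5.3, -4.2, 15.9]
gripper_width: 27.5
```

{"method": "play_rows", "body": {"motion": [[-0.001,0.0025,0,0,0.1],[-0.002,0.0055,0,0,0.1],[-0.003,0.0085,0,0,0.1],[-0.0042,0.0115,0,0,0.1],[-0.0053,0.0145,0,0,0.1],[-0.0065,0.0175,0,0,0.1],[-0.0075,0.02,0,0,0.1],[-0.0075,0.02,0,0,0.1]]}}

```text
time_s: 20.33
ee_pos: [575.1, -27.1, 122.9]
ee_rot: [-65.1, 89.6, -44.5]
force: [-4.7, -5.5, 15.6]
gripper_width: 27.5
```

```bash
python3 - <<'E'
from h import *
a=grab_frame('scene');b=grab_frame('top');s=sensors.state();print(s['time_s'],s['ee_pos'],s['force'],s['torque'],90-s['ee_rot'][0]+s['ee_rot'][2])
cv2.imwrite('pics/d6.png',np.hstack([cv2.resize(a['img'][150:300,210:340],(520,600)),cv2.resize(b['img'][130:280,210:270],(240,600))]))
E
```

```text
20.4333 [575.13317988 -27.14705775 122.90791027] [-4.74097113 -4.20592928 14.4784718 ] [-1.3721886   1.23363422 -0.01534331] 110.57385657542332
```

View pics/d6.png

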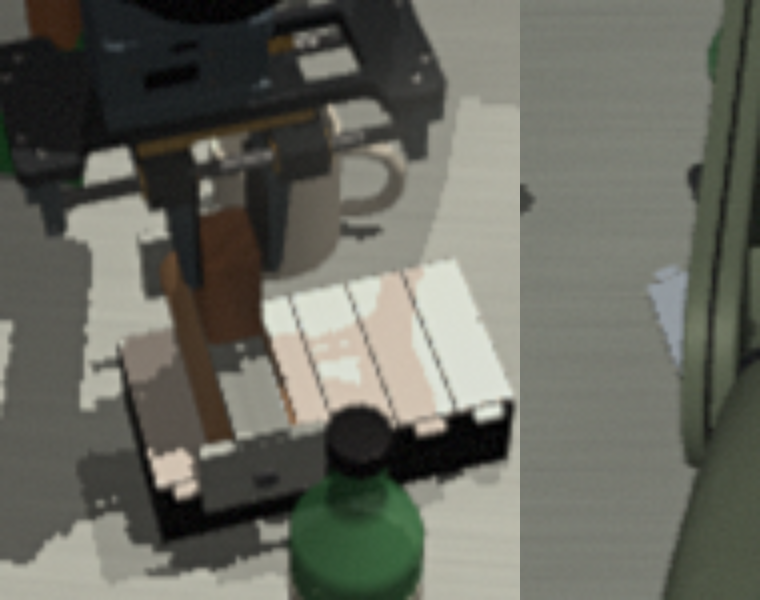

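{"method": "play_rows", "body": {"motion": [[-0.001,0.0028,0,0,0.1],[-0.0022,0.006,0,0,0.1],[-0.0034,0.0092,0,0,0.1],[-0.0046,0.0124,0,0,0.1],[-0.0058,0.0156,0,0,0.1],[-0.007,0.0188,0,0,0.1],[-0.0082,0.022,0,0,0.1],[-0.009,0.024,0,0,0.1]]}}

```text
time_s: 21.1
ee_pos: [565.8, -1.6, 122.9]
ee_rot: [-39.0, 89.8, -18.4]
force: [-5.4, -1.9, 16.2]
gripper_width: 27.8
```

{"method": "play_rows", "body": {"motion": [[-0.001,0.0028,0,0,0.1],[-0.0022,0.006,0,0,0.1],[-0.0034,0.0092,0,0,0.1],[-0.0046,0.0124,0,0,0.1],[-0.0058,0.0156,0,0,0.1],[-0.007,0.0188,0,0,0.1],[-0.0082,0.022,0,0,0.1],[-0.009,0.024,0,0,0.1]]}}

```text
time_s: 21.77
ee_pos: [557.0, 22.5, 122.9]
ee_rot: [-32.4, 89.8, -11.8]
force: [-4.2, -2.5, 16.6]
gripper_width: 27.5
```

{"method": "play_rows", "body": {"motion": [[-0.001,0.0028,0,0,0.1],[-0.0022,0.006,0,0,0.1],[-0.0034,0.0092,0,0,0.1],[-0.0046,0.0124,0,0,0.1],[-0.0058,0.0156,0,0,0.1],[-0.007,0.0188,0,0,0.1],[-0.0082,0.022,0,0,0.1],[-0.009,0.024,0,0,0.1]]}}

```text
time_s: 22.43
ee_pos: [548.1, 46.6, 122.8]
ee_rot: [-26.1, 89.8, -5.6]
force: [-4.3, -1.8, 16.3]
gripper_width: 27.6
```

{"method": "play_rows", "body": {"motion": [[-0.001,0.0028,0,0,0.1],[-0.0022,0.006,0,0,0.1],[-0.0034,0.0092,0,0,0.1],[-0.0046,0.0124,0,0,0.1],[-0.0058,0.0156,0,0,0.1],[-0.007,0.0188,0,0,0.1],[-0.0082,0.022,0,0,0.1],[-0.009,0.024,0,0,0.1]]}}

```text
time_s: 23.1
ee_pos: [539.4, 70.3, 122.8]
ee_rot: [-30.6, 89.7, -10.0]
force: [-4.1, -2.3, 15.8]
gripper_width: 28.0
```

{"method": "play_rows", "body": {"motion": [[-0.001,0.0028,0,0,0.1],[-0.0022,0.006,0,0,0.1],[-0.0034,0.0092,0,0,0.1],[-0.004,0.011,0,0,0.1],[-0.0045,0.012,0,0,0.1],[-0.0045,0.012,0,0,0.1],[-0.0045,0.012,0,0,0.1],[-0.0045,0.012,0,0,0.1]]}}

```text
time_s: 23.77
ee_pos: [534.6, 83.2, 122.9]
ee_rot: [-8.8, 89.8, 11.7]
force: [-3.6, -1.6, 16.7]
gripper_width: 27.7
```

```bash
python3 - <<'E'
from h import *
a=grab_frame('scene');b=grab_frame('top');s=sensors.state();print(s['time_s'],s['ee_pos'],s['force'],s['torque'],90-s['ee_rot'][0]+s['ee_rot'][2])
cv2.imwrite('pics/d7.png',np.hstack([cv2.resize(a['img'][150:300,220:360],(520,557)),cv2.resize(b['img'][130:280,260:330],(260,557))]))
E
```

```text
23.8667 [534.65213683  83.11523564 122.87338625] [-4.78468215 -1.32041794 17.22203173] [-0.39683967  1.29227251  0.00575267] 110.52998923273475
```

View pics/d7.png

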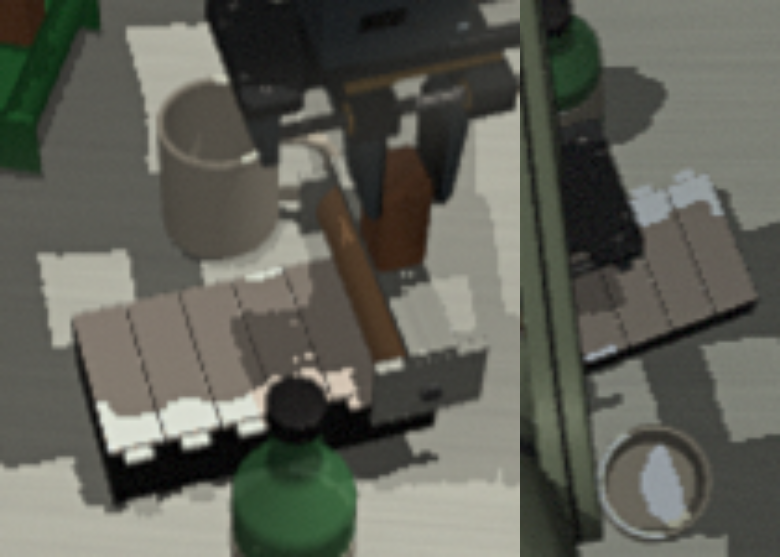

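{"method": "play_rows", "body": {"motion": [[0.001,-0.0025,0,0,0.1],[0.0025,-0.0065,0,0,0.1],[0.004,-0.011,0,0,0.1],[0.0058,-0.0155,0,0,0.1],[0.0075,-0.02,0,0,0.1],[0.0092,-0.0245,0,0,0.1],[0.0108,-0.029,0,0,0.1],[0.0125,-0.0335,0,0,0.1]]}}

```text
time_s: 24.53
ee_pos: [547.2, 49.6, 122.9]
ee_rot: [-5.2, 89.8, 15.3]
force: [-5.0, -1.5, 16.4]
gripper_width: 27.4
```

{"method": "play_rows", "body": {"motion": [[0.0017,-0.0045,0,0,0.1],[0.0034,-0.009,0,0,0.1],[0.005,-0.0135,0,0,0.1],[0.0067,-0.018,0,0,0.1],[0.0084,-0.0225,0,0,0.1],[0.0101,-0.027,0,0,0.1],[0.0118,-0.0315,0,0,0.1],[0.0135,-0.036,0,0,0.1]]}}

```text
time_s: 25.2
ee_pos: [560.8, 13.3, 122.8]
ee_rot: [-13.4, 89.8, 7.2]
force: [-4.0, -1.0, 16.6]
gripper_width: 27.5
```

{"method": "play_rows", "body": {"motion": [[0.0017,-0.0045,0,0,0.1],[0.0034,-0.009,0,0,0.1],[0.005,-0.0135,0,0,0.1],[0.0067,-0.018,0,0,0.1],[0.0084,-0.0225,0,0,0.1],[0.0101,-0.027,0,0,0.1],[0.0118,-0.0315,0,0,0.1],[0.0135,-0.036,0,0,0.1]]}}

```text
time_s: 25.87
ee_pos: [574.3, -22.8, 122.9]
ee_rot: [-17.4, 89.7, 3.1]
force: [-3.8, -0.5, 16.2]
gripper_width: 27.7
```

{"method": "play_rows", "body": {"motion": [[0.0017,-0.0045,0,0,0.1],[0.0034,-0.009,0,0,0.1],[0.005,-0.0135,0,0,0.1],[0.0067,-0.018,0,0,0.1],[0.0084,-0.0225,0,0,0.1],[0.0101,-0.027,0,0,0.1],[0.0118,-0.0315,0,0,0.1],[0.0125,-0.0335,0,0,0.1]]}}

```text
time_s: 26.53
ee_pos: [587.1, -57.0, 122.9]
ee_rot: [-30.4, 89.7, -9.9]
force: [-3.6, 0.6, 15.0]
gripper_width: 27.9
```

{"method": "play_rows", "body": {"motion": [[0,0,0.004,0,0.1],[0,0,0.012,0,0.1],[0,0,0.025,0,0.1],[0,0,0.04,0,0.1],[-0.003,-0.005,0.055,0,0.1],[-0.011,-0.018,0.063,-0.03,0.1],[-0.024,-0.04,0.066,-0.08,0.1],[-0.04,-0.067,0.066,-0.14,0.1]]}}

```text
time_s: 27.2
ee_pos: [545.6, -123.2, 185.9]
ee_rot: [8.9, 89.9, 21.3]
force: [0.2, -1.7, -5.2]
gripper_width: 27.5
```

{"method": "play_rows", "body": {"motion": [[-0.017,-0.03,0,-0.06,0.1],[-0.033,-0.059,0,-0.12,0.1],[-0.049,-0.088,0,-0.18,0.1],[-0.064,-0.116,0,-0.24,0.1],[-0.078,-0.142,0,-0.3,0.1],[-0.09,-0.166,0,-0.34,0.1],[-0.099,-0.185,0,-0.36,0.1],[-0.104,-0.197,0,-0.366,0.1]]}}

```text
time_s: 27.87
ee_pos: [439.1, -322.3, 185.0]
ee_rot: [-178.5, 89.9, 172.8]
force: [0.9, 0.5, -4.9]
gripper_width: 27.7
```

```bash
python3 - <<'E'
from h import *
a=grab_frame('scene');b=grab_frame('top');s=sensors.state();print(s['time_s'],s['ee_pos'],s['force'],s['torque'],90-s['ee_rot'][0]+s['ee_rot'][2])
cv2.imwrite('pics/d8.png',np.hstack([cv2.resize(a['img'][150:300,220:350],(390,450)),cv2.resize(b['img'][160:260,225:340],(390,339)) if 0 else cv2.resize(b['img'][130:280,210:340],(390,450))]))
cv2.imwrite('pics/d8s.png',a['img'])
for f,n in((a,'s'),(b,'t')):
  print(finder.spot_point(f,'mat')[:1])
E
```

```text
27.9667 [ 440.00238718 -321.9516952   185.15619937] [-0.41802245 -0.1280077  -6.71569642] [ 0.06045448 -0.07285879 -0.01180313] 81.33423370909202
[{'point': [144.9, 201.1], 'conf': 0.66}]
[{'point': [417.2, 255.7], 'conf': 0.83}]
```

View pics/d8.png

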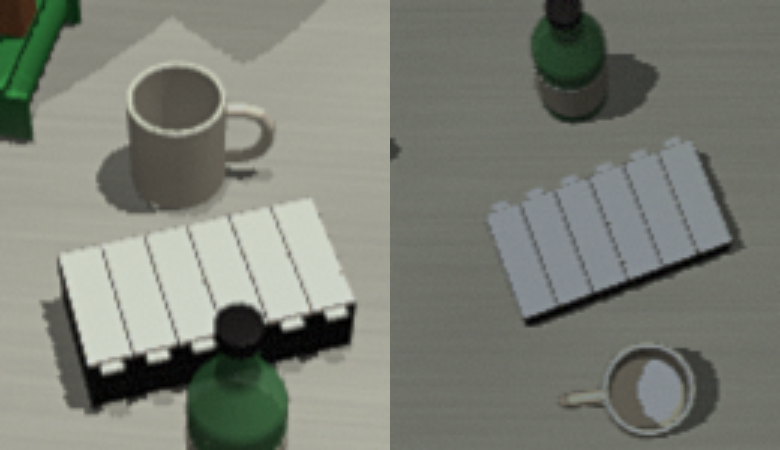

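View pics/d8s.png

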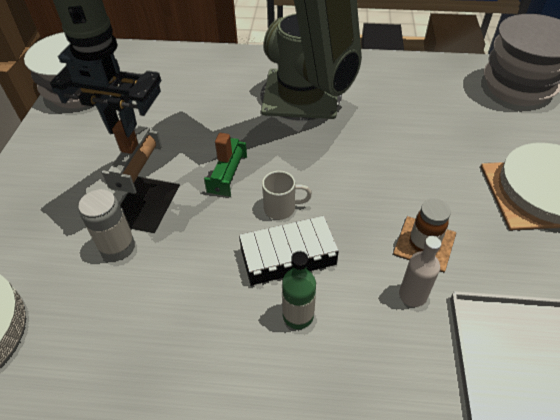

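{"method": "play_rows", "body": {"motion": [[0.001,-0.004,-0.005,0,0.1],[0.002,-0.007,-0.02,0,0.1],[0.002,-0.007,-0.04,0,0.1],[0.002,-0.007,-0.06,0,0.1],[0.002,-0.007,-0.08,0,0.1],[0.002,-0.007,-0.094,0,0.1],[0.002,-0.007,-0.101,0,0.1],[0.002,-0.007,-0.104,0,0.1]]}}

```text
time_s: 28.73
ee_pos: [443.2, -326.0, 80.5]
ee_rot: [145.1, 89.8, 136.7]
force: [-0.9, -0.4, -5.8]
gripper_width: 27.7
```

```bash
python3 - <<'E'
from h import *
a=grab_frame('scene');b=grab_frame('top');s=sensors.state();print(s['time_s'],s['ee_pos'],s['force'],90-s['ee_rot'][0]+s['ee_rot'][2])
cv2.imwrite('pics/d9.png',np.hstack([cv2.resize(a['img'][120:270,80:210],(390,450)),cv2.resize(b['img'][180:330,370:500],(390,450))]))
E
```

```text
28.8333 [ 443.79327855 -326.883441     81.86386054] [ 1.14055912e-03 -2.81065726e-02 -5.76507406e+00] 81.58299183273269
```

View pics/d9.png

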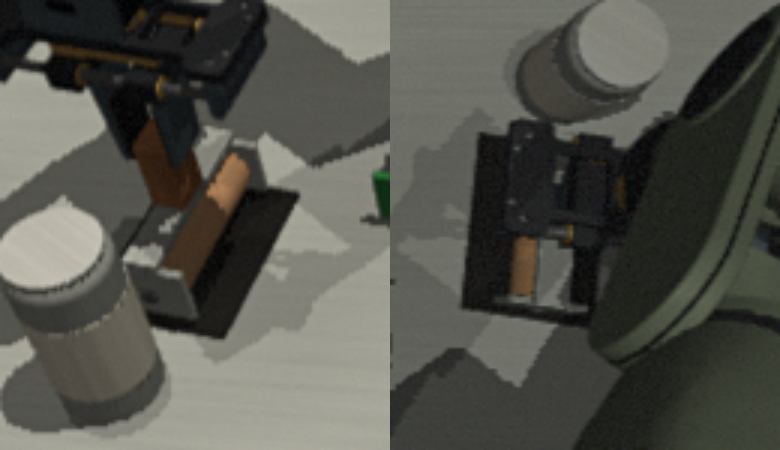

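{"method": "play_rows", "body": {"motion": [[-0.0005,-0.001,-0.002,0,0.1],[-0.001,-0.0015,-0.004,0,0.1],[-0.0015,-0.002,-0.0055,0,0.1],[-0.0015,-0.002,-0.0065,0,0.1],[-0.0015,-0.002,-0.0075,0,0.1],[-0.0015,-0.002,-0.0085,0,0.1],[-0.0015,-0.002,-0.009,0,0.1],[-0.0015,-0.002,-0.009,0,0.1]]}}

```text
time_s: 29.5
ee_pos: [441.8, -329.3, 73.1]
ee_rot: [-1.2, 90.0, -9.6]
force: [0.1, -0.7, -5.6]
gripper_width: 27.9
```

{"method": "play_rows", "body": {"motion": [[0,0,-0.0005,0,0.1],[0,0,-0.001,0,0.1],[0,0,-0.0012,0,0.1],[0,0,-0.0012,0,0.1],[0,0,-0.0012,0,0.1],[0,0,-0.0012,0,0.1],[0,0,-0.0012,0,0.1],[0,0,-0.0012,0,0.1]], "squeeze": 20}}

```text
time_s: 30.17
ee_pos: [441.9, -329.6, 73.1]
ee_rot: [-48.0, 89.9, -56.4]
force: [-2.8, 1.1, 5.1]
gripper_width: 27.6
```

{"method": "play_rows", "body": {"motion": [[0,0,0.0006,0,0.1],[0,0,0.0006,0,0.25],[0,0,0.0006,0,0.34],[0,0,0.0006,0,0.38],[0,0,0.0006,0,0.45],[0,0,0.0006,0,0.55],[0,0,0.0006,0,0.7],[0,0,0.0006,0,0.85]], "squeeze": 10}}

```text
time_s: 30.83
ee_pos: [442.0, -329.2, 72.3]
ee_rot: [59.7, 90.0, 51.2]
force: [0.3, -0.4, 0.8]
gripper_width: 58.1
```

{"method": "play_rows", "body": {"motion": [[0,0,0,0,1],[0,0,0,0,1],[0,0,0.005,0,1],[0,0,0.015,0,1],[0,0,0.03,0,1],[0,0,0.05,0,1],[0,0,0.075,0,1],[0,0,0.1,0,1]]}}

```text
time_s: 31.5
ee_pos: [441.7, -329.1, 174.2]
ee_rot: [6.8, 90.0, -1.7]
force: [0.0, -0.3, -0.6]
gripper_width: 91.1
```

{"method": "play_rows", "body": {"motion": [[0,0,0.03,0,1],[-0.002,0.01,0.05,0,1],[-0.005,0.035,0.06,0,1],[-0.01,0.065,0.06,0,1],[-0.015,0.1,0.06,0,1],[-0.02,0.13,0.06,0,1],[-0.022,0.15,0.06,0,1],[-0.022,0.16,0.06,0,1]]}}

```text
time_s: 32.17
ee_pos: [419.2, -167.1, 233.7]
ee_rot: [9.2, 89.9, 0.8]
force: [0.9, -0.4, 0.6]
gripper_width: 91.3
```

```bash
python3 - <<'E'
from h import *
a=grab_frame('scene');b=grab_frame('top');s=sensors.state();print(s['time_s'],s['ee_pos'],s['force'])
cv2.imwrite('pics/e1.png',np.hstack([cv2.resize(a['img'][120:270,80:210],(390,450)),cv2.resize(b['img'][180:330,370:500],(390,450))]))
cv2.imwrite('pics/e1t.png',cv2.resize(b['img'][215:300,380:470],None,fx=7,fy=7,interpolation=cv2.INTER_CUBIC));cv2.imwrite('pics/e1s.png',a['img'])
for n in('roller','roller_handle','jar','trivet','mug','oil','can','squeeze'):
    r=[finder.spot_point(f,n) for f in(a,b)]
    print(n,[[np.round(d['point']).tolist() for d in x[:2]] for x in r])
E
```

```text
32.2667 [ 420.08193097 -168.415303    233.4000982 ] [ 0.02375291 -0.46904858 -0.00094216]
roller [[[145.0, 204.0], [228.0, 173.0]], [[352.0, 305.0], [298.0, 266.0]]]
roller_handle [[[136.0, 178.0], [223.0, 144.0]], [[355.0, 300.0], [281.0, 205.0]]]
jar [[[422.0, 242.0], [146.0, 205.0]], [[172.0, 228.0]]]
trivet [[[423.0, 245.0]], [[173.0, 232.0]]]
mug [[[280.0, 204.0]], [[297.0, 265.0]]]
oil [[[298.0, 317.0]], [[272.0, 158.0]]]
can [[[118.0, 250.0]], []]
squeeze [[[412.0, 295.0]], [[189.0, 186.0]]]
```

View pics/e1t.png

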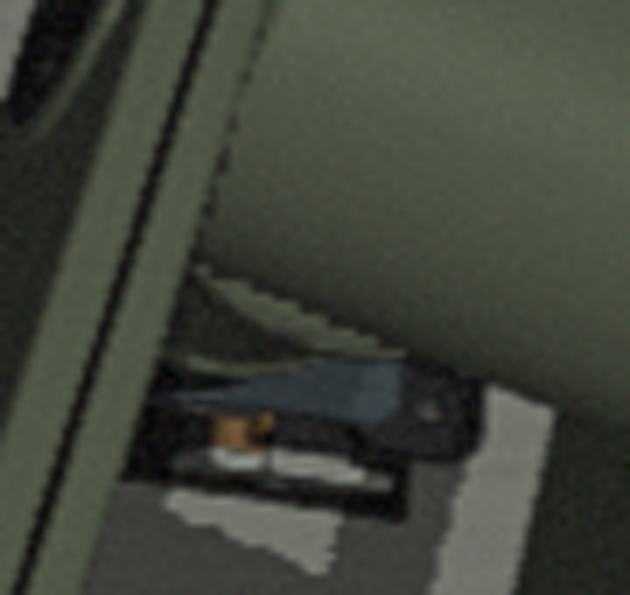

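View pics/e1s.png

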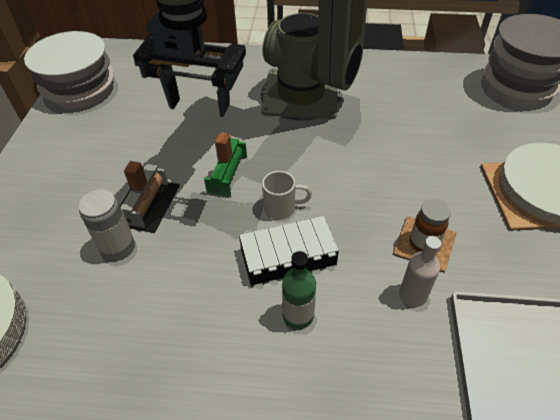

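Move the arm further so the top camera sees the mat.

{"method": "play_rows", "body": {"motion": [[0,0.01,0,0,1],[0,0.035,0,0,1],[0,0.07,0,0,1],[0,0.105,0,0,1],[0,0.14,0,0,1],[0,0.17,0,0,1],[0,0.195,0,0,1],[0,0.205,0,0,1]]}}

```text
time_s: 33.73
ee_pos: [419.3, 39.0, 232.5]
ee_rot: [91.9, 89.9, 83.7]
force: [0.5, -0.0, 0.2]
gripper_width: 91.1
```

```bash
python3 - <<'E'
from h import *
a=grab_frame('scene');b=grab_frame('top')
cv2.imwrite('pics/e2.png',cv2.resize(b['img'][215:300,380:470],None,fx=7,fy=7,interpolation=cv2.INTER_CUBIC))
cv2.imwrite('pics/e2s.png',cv2.resize(a['img'][150:235,110:190],None,fx=7,fy=7,interpolation=cv2.INTER_CUBIC))
cv2.imwrite('pics/e2j.png',np.hstack([cv2.resize(a['img'][180:290,380:480],(360,396)),cv2.resize(b['img'][160:270,130:230],(360,396))]))
for n in('roller','roller_handle'):print(n,[[np.round(d['point']).tolist() for d in finder.spot_point(f,n)[:2]] for f in(a,b)])
E
```

```text
roller [[[227.0, 173.0], [147.0, 204.0]], [[421.0, 261.0], [349.0, 303.0]]]
roller_handle [[[224.0, 143.0], [139.0, 176.0]], [[357.0, 300.0]]]
```

View pics/e2.png

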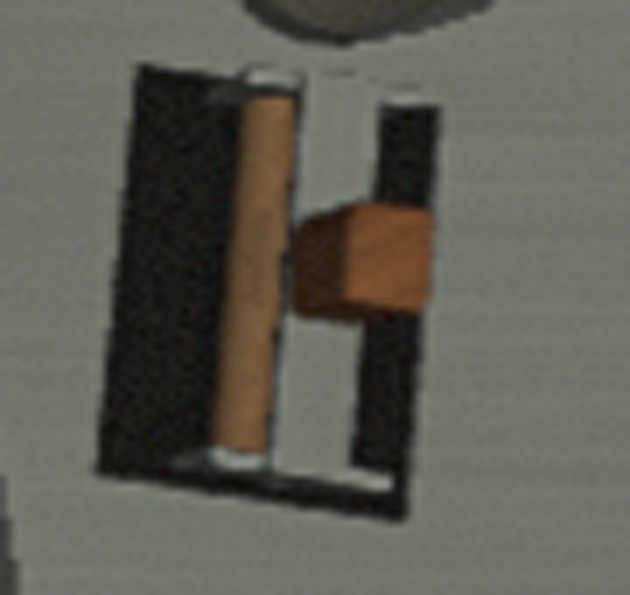

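View pics/e2s.png

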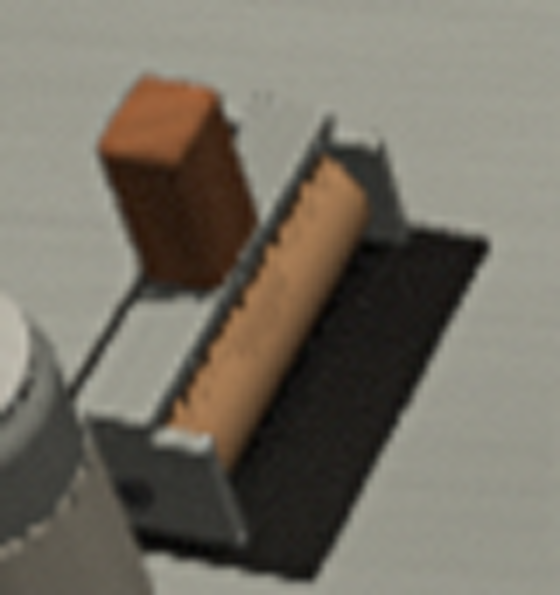

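View pics/e2j.png

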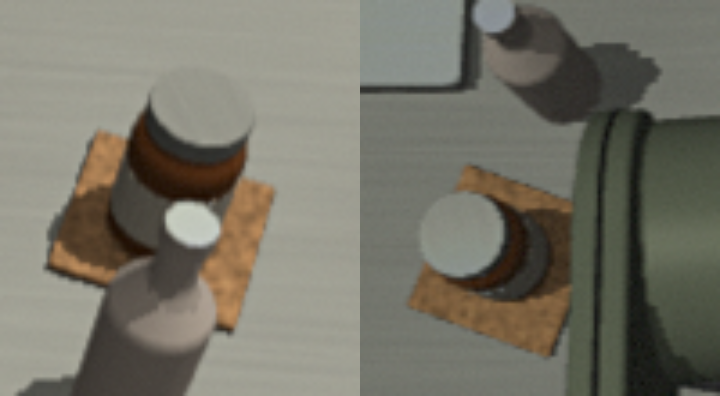

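```bash
python3 - <<'E'
from h import *
b=grab_frame('top');a=grab_frame('scene')
u=lambda p,s,ox,oy:((p[0]+.5)/s-.5+ox,(p[1]+.5)/s-.5+oy)
g=lambda P,z:np.mean([onz(b,u(p,7,380,215),z) for p in P],0)
print('before xbar',g([(275,82),(357,85),(358,485),(275,490)],62))
print('xbar',g([(303,72),(384,82),(353,482),(270,472)],62))
print('htop',tri(a,u((162,122),7,110,150),b,u((390,257),7,380,215)))
print('htop before',tri(a,u((180,112),7,110,150),b,u((378,267),7,380,215)))
print('mat',g([(138,66),(440,105),(405,518),(98,472)],4))
print('mat scene',[onz(a,u(p,7,110,150),4)[:2] for p in[(490,242),(312,578)]])
print(sensors.state()['time_s'])
E
```

```text
before xbar [ 438.99170369 -325.82087098   62.        ]
xbar [ 441.84072097 -329.83126633   62.        ]
htop [ 441.75973909 -329.00100728  121.4295313 ]
htop before [ 438.39193581 -324.27219549  122.77096381]
mat [ 442.48001103 -328.72212631    4.        ]
mat scene [array([ 377.38678205, -263.5549187 ]), array([ 522.84064702, -286.07390132])]
34.1333
```

```bash
python3 - <<'E'
import cv2,numpy as np
i=cv2.imread('pics/t0.png')
from h import *
a=grab_frame('scene')['img'];o=cv2.imread('pics/s0.png')
cv2.imwrite('pics/e3.png',np.hstack([cv2.resize(x[205:285,235:345],None,fx=3.6,fy=3.6,interpolation=cv2.INTER_CUBIC) for x in(o,a)]))
E
```

```text
(no output)
```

View pics/e3.png

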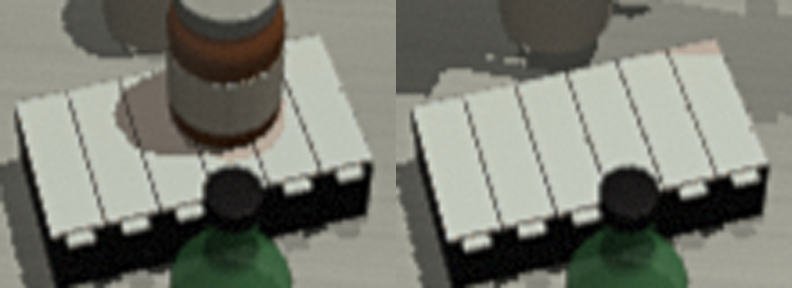

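```bash
python3 -c "
from workcell import job_done
print(job_done())"
```

```text
the job is handed in; nothing more can be done
None
```

The job is done and handed in at about 34 s of the 72 s allowed; no verdict was reported.

- **Jar:** I gripped it by the cap and set it on the cork trivet. The last pictures show it upright on the trivet. The covers looked still up after the jar was lifted.
- **Covers:** I took the pale-barrelled roller (not the green one) by its handle and rolled it over the covers from 1 to 6 and back. It pressed with about 21 N on the covers. The tool height held steady at 122.9 mm, which puts the barrel at 54 mm, the snapped-down height. Compared with the first picture, the sheet of covers is evenly lower and flush at all six.
- **Roller:** It stands released on its mat, within about 1.5 mm of the middle and lined up with it.
- **Bystanders:** The mug and the oil and squeeze bottles were found within 2 pixels or so of their first positions, and the can within about 3. The last top-view search missed the can, so its position rests on the scene view alone.
- **Arm:** It ended open and clear of everything. The largest force I read was about 17 N, though readings come only at the end of each move.

**Disagreement:** The network's estimate of the mat centre was about 4 mm from the one I got from its corners. I used the corners, because the scene view agreed with them.

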